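# Hold the film inspection magnifier on its balance point for cleaning

### The job

I want to wipe both faces of the magnifier on the film light table. On the winder control box press stop (the large round key), then lamp (the square key), then lock (the long bar key), each right down and let up again, and press none of the others; then pinch the magnifier flap by its ball knob, swing it up to the balance point over its hinge, without letting it drop shut or tip over towards its back stop, and finish still gripping the knob with the flap held still there, for there is no stay and it would fall one way or the other. Do not touch the lens or its barrel, and leave the other things on the bench where they are.

Things in the scene. Friction and masses are not known exactly. Their poses are not given: they have to be found in the camera images.
- station: film light table, fixed: grey deck 200 (its x) x 260 (its y) x 57 mm high with a white light window, two small guide rollers (tops 85 mm above the table) and two hinge cheeks (its x +63 to +97 mm, y to +-79 mm, tops 114 mm above the table). Origin at the centre of its underside; its x points away from the robot at yaw 0 (yaw within 0.2 rad), its y is parallel to the flap's hinge
- flap_hinge (a point): middle of the flap's hinge pin, 80 mm along the station's x from its origin and 100 mm above the table; the pin runs along the station's y
- flap (a joint): swing of the magnifier flap, rad: 0 shut, level over the window on two pillars, knob towards the robot; grows as the knob rises and goes over away from the robot; 2.0 leans on the back stop. 0.39 kg, nearly frictionless, no stay: falls shut below 1.33, falls back above. At 1.33 it balances: its centre of weight is straight above the pin, its frame 14 degrees short of upright
- flap_cg (a point): the flap's centre of weight, in the lens barrel: with the flap shut it is 83 mm in front of the hinge pin (towards the knob) and 20.5 mm above it; it turns with the flap
- flap_knob: black ball knob, 24 mm diameter; origin at its centre. Shut: 175 mm in front of the hinge pin (station's -x), 13 mm above it, 113 mm above the table; it goes round the pin with the flap; at balance 29 mm in front of the pin, 273 mm above the table. An 8 mm stem joins it to the frame's edge 38 mm from the centre; its sides (along station's y) are free and it can turn between pinching fingers
- lens: magnifier lens in its black round barrel, 102 mm across, 22 mm high, on the flap's aluminium frame (110 mm deep, 130 wide, 10 thick); not to be touched. Origin at the centre of the barrel's underside: 82 mm in front of the hinge pin and 18 mm above it with the flap shut
- console: winder control box, fixed left or right of the light table: grey, 135 (its x) x 170 (its y) x 54 mm high, aluminium face, six black keys in two rows of three, 54 mm between rows, 50 mm between keys in a row, tops 13 mm above the face. Origin at the centre of its underside; its x points away from the robot at yaw 0 (yaw within 0.2 rad)
- key_stop (a joint): spring key on the control box: stop, large round, 32 mm across; far row, middle. Travel in m: 0 up, 0.005 fully down; starts to move at 1.5 N, fully down at 5 N, springs up when let go, counts as pressed from 0.003
- key_stop_top (a point): centre of the top face of the stop key when it is up, 67 mm above the table; moves with the key
- key_lamp (a joint): spring key on the control box: lamp, square, 22 mm; near row, left as seen from the robot. Travel in m: 0 up, 0.005 fully down; starts to move at 1.5 N, fully down at 5 N, springs up when let go, counts as pressed from 0.003
- key_lamp_top (a point): centre of the top face of the lamp key when it is up, 67 mm above the table; moves with the key
- key_lock (a joint): spring key on the control box: lock, a long bar 34 mm wide (its y) and 11 mm deep; near row, right as seen from the robot. Travel in m: 0 up, 0.005 fully down; starts to move at 1.5 N, fully down at 5 N, springs up when let go, counts as pressed from 0.003
- key_lock_top (a point): centre of the top face of the lock key when it is up, 67 mm above the table; moves with the key
- key_reverse (a joint): spring key on the control box: reverse, a narrow bar 12 mm wide and 28 mm deep; far row, left; not to be pressed. Travel in m: 0 up, 0.005 fully down; starts to move at 1.5 N, fully down at 5 N, springs up when let go, counts as pressed from 0.003
- key_forward (a joint): spring key on the control box: forward, a narrow bar 12 mm wide and 28 mm deep; far row, right; not to be pressed. Travel in m: 0 up, 0.005 fully down; starts to move at 1.5 N, fully down at 5 N, springs up when let go, counts as pressed from 0.003
- key_zero (a joint): spring key on the control box: counter zero, small round, 14 mm across; near row, middle; not to be pressed. Travel in m: 0 up, 0.005 fully down; starts to move at 1.5 N, fully down at 5 N, springs up when let go, counts as pressed from 0.003
- splicer: film splicer, grey metal, 220 x 90 x 135 mm high with a long lever on top; fixed, on the other side of the light table from the control box; origin at the centre of its underside
- film_core: white plastic film core, a short tube 50 mm across and 35 mm high, lying flat on the table; origin at the centre of its underside; to be left where it is
- tape_roll: roll of cardboard-coloured tape lying flat, 94 mm across, 24 mm high; origin at the centre of its underside; to be left where it is
- loupe: black hand loupe standing upright, 42 mm across, 42 mm high; origin at the centre of its underside; to be left where it is
- pen: marker pen lying on the table behind the light table, 12 mm thick, 140 mm long; origin underneath it; to be left where it is
- film_can: flat round metal film can, 156 mm across, 42 mm high; origin at the centre of its underside; to be left where it is
- tissue_box: carton of lens tissues, 75 x 125 x 45 mm high; origin at the centre of its underside; to be left where it is
- blower: dark rubber dust blower standing on its bulb, 60 mm across, 105 mm high; origin at the centre of its underside; to be left where it is

How it is judged:
On the way, in this order (a step that is already met when the one before it is completed fails the run):
1. the stop key is pressed down (value of joint key_stop above 0.003 m), for 0.05 s.
2. then, with stop let up, the lamp key is pressed down (value of joint key_lamp above 0.003 m and value of joint key_stop below 0.0015 m), for 0.05 s.
3. then, with lamp let up, the lock key is pressed down (value of joint key_lock above 0.003 m and value of joint key_lamp below 0.0015 m), for 0.05 s.
4. then the flap is lifted well clear of its pillars by its knob, held between the fingers (value of joint flap above 0.4 rad and contact force between the fingers and flap_knob above 1 N), for 0.2 s.
At the end, for the whole second after the job is handed in: the flap stands still (under 0.1 rad/s) within 0.08 rad (4.5 degrees) of its balance point at 1.329 rad, its knob is gripped between the fingers (contact over 1 N) and nothing of the robot touches the lens or its barrel; all six keys are up and the other things are within 25 mm of where they were (value of joint flap between 1.249 and 1.409 rad and velocity of joint flap between -0.1 and 0.1 rad/s and contact force between the fingers and flap_knob above 1 N and contact force between each of the arm, the fingers and lens below 0.5 N and value of joint each of key_stop, key_lamp, key_lock, key_reverse, key_forward, key_zero below 0.0015 m and distance of each of film_core, tape_roll, loupe, pen, film_can, tissue_box, blower from where it was at the start of the episode below 0.025 m); the arm keeps its last pose, push and grip.
It fails at once if reverse, forward or counter zero is pressed (value of joint any of key_reverse, key_forward, key_zero above 0.003 m).
It fails at once if the robot touches the lens or its barrel (contact force between any of the fingers, the arm and lens above 0.5 N).
It fails at once if the flap is let drop: it swings shut faster than 1.5 rad/s (velocity of joint flap below -1.5 rad/s).
It fails at once if the flap tips over towards its back stop (more than 0.4 rad past its balance point) (value of joint flap above 1.73 rad).
It fails at once if one of the other things on the bench is shifted by more than 25 mm (distance of any of film_core, tape_roll, loupe, pen, film_can, tissue_box, blower from where it was at the start of the episode above 0.025 m).
It also fails if it takes over 61 s, if anything falls off the work surface, if the arm or the gripper's body presses on something with over 40 N, if the wrist force passes 120 N, or if a joint passes its speed limit or range.

### The arm

A 6-joint arm with a two-finger parallel gripper is mounted at the origin on the work surface. World frame = base frame: x ahead of the robot, y to its left, z up, the work surface at z = 0. Lengths are in m, angles in rad, forces in N, time in s.
With the tool pointing down it reaches from about 0.35 to 0.925 m from the base axis. Payload 6.4 kg.
Tool frame: the origin (TCP) lies between the finger pads; the fingertips stand 25 mm ahead of it and the grasp point (between the pads) lies 6 mm ahead of it; z points along the fingers, y is the line along which they close (so a half turn about z gives the same grasp; the last joint's range is limited). The gripper opens to 85 mm and grips with 20 to 120 N. Pads are 22 mm wide; open, the fingers measure 114 mm over their backs; the gripper's body (76 mm by 85 mm) begins 54 mm behind the grasp point. The pads swing forward as they close: fully open they stand 13 mm farther back than shut.
Start: joints at [-1.371, 0.245, 1.558, -0, 1.339, -0.174], TCP at [0.237, -0.605, 0.256] pointing down, gripper open.
Joint ranges: [-3.13, 3.13], [-1.02, 2.26], [0.13, 2.54], [-0.95, 4.09], [0.21, 2.88], [-2.74, 2.74]. Speed limits (rad/s): [2.57, 2.57, 3.14, 3.14, 3.14, 3.14].

### API

Orientations are given as a unit quaternion [x, y, z, w].
In Python, from station import r gives the robot as it stands. The module is installed in compiled form; this text tells all that it offers.
- The arm moves only by the shell command python3 -m jog 'ROWS' [FORCE]. ROWS is JSON, a list of rows, each an object of numbers: "tx", "ty", "tz": the shift along the tool's x, y, z in m; "turn": the turn about the tool's z in degrees; "fingers": the gripper's target within -1 to 1 (fully open at 1, half-way at 0, shut at -1). A call has 1 to 20 rows; each row shifts and turns the commanded pose from where the row before left it, along the tool's axes as they then stand; what a row does not reach is not made up. A row lasts 1/12 s, in which the tool goes at most 41.7 mm and 7.16 degrees, less where a joint would pass 70% of its speed; a pose out of reach is approached as far as the arm can. A call is refused whole if a number of a shift passes 0.0417 or a number of a turn 7.16, either way. A call with a gripper value outside its range is refused whole. The fingers move at their own pace and stop on an object; FORCE is the grip in N (left out, the last holds). Time passes only in rows, so rows that do not move let the fingers close. It gives the time, the measured TCP pose, the force, the opening and the grip force at its end, in the units of the state.
- r.sense(): the state, without advancing time (a new reading comes with each control period).
- r.grab_frame(name): name is "side" or "top"; returns the picture (480x640x3 uint8, red, green, blue); there is no depth.
- r.get_calibration(name): a dict with "fx", "fy", "cx", "cy" (pixels), "position" and "rotation" of the camera in the world. Camera axes: x right, y up, looking along -z (the intrinsics and any distortion apply to the point x, -y, -z); pixel columns grow to the right and rows downward; lengths in m; the calibration is good to about 2 mm. A picture is of the moment at which its call begins. get_calibration takes no time and is no camera call.
- r.close_job(): hands the job in; it is judged then, once.
The state is a dict: "time": time; "joints": joint angles; "joint_velocities": joint speeds; "joint_torque": joint torques, N m; "tool_pos": TCP position; "eef_rot": TCP orientation; "ft_force": force on the tool from outside, world axes, zero at the start; "torque": the same for the moment, N m; "gripper_width": finger opening in m; "gripper_force": force on a finger pad.
Only numpy, scipy, OpenCV 4.12 (cv2) and the standard library are available. Lean on these libraries where they do the work, as an engineer would, in place of code of your own. Each camera call takes 0.05 s, during which the arm holds its last target. There are 200 camera calls.

## Working session

There is one attempt and no reset: what is moved stays moved. The work goes in short steps, Python scripts to look and compute and a shell command to move; the robot and the scene stay as the last step left them, time stands still between calls to the robot, and variables do not carry over. Pictures are saved under pics/ and viewed, at most 10 in all, crops included, and the job is handed in when it is done.

```bash
mkdir -p pics; python3 - <<'E'
from station import r
import cv2
for n in("top","side"):
    cv2.imwrite(f"pics/{n}0.png",r.grab_frame(n)[:,:,::-1]); print(r.get_calibration(n))
s=r.sense(); print(s)
E
```

```text
{'fx': 489.0697583653386, 'fy': 489.0697583653386, 'cx': 317.2824915195218, 'cy': 243.9775226989455, 'position': array([0.34431814, 0.03146703, 1.2479756 ]), 'rotation': array([ 0.06791927, -0.06641452, -0.695434  ,  0.71228339])}
{'fx': 555.2777717892498, 'fy': 555.2777717892498, 'cx': 325.13792785043296, 'cy': 243.47991747973373, 'position': array([0.35914839, 0.81920874, 0.67465467]), 'rotation': array([-0.05941277,  0.4540534 ,  0.88310496, -0.10213357])}
{'time': 0.1, 'joints': array([-1.37109227e+00,  2.45784024e-01,  1.55887816e+00, -8.16579599e-06,
        1.33870057e+00, -1.74067498e-01]), 'joint_velocities': array([-0.00065769, -0.00211985, -0.00302024,  0.00060541,  0.00086503,
        0.00034401]), 'joint_torque': array([ 3.30308567e-04, -4.30668855e+01, -3.27131259e+01, -9.73288752e-05,
        2.81912566e-03,  2.28974130e-05]), 'tool_pos': array([ 0.23726623, -0.6046623 ,  0.25527252]), 'eef_rot': array([ 9.82587061e-01,  1.85800656e-01, -1.53168332e-05, -8.84931475e-04]), 'ft_force': array([ 0.02553224, -0.62409182,  1.10076244]), 'torque': array([-0.00689779,  0.01229973, -0.02596027]), 'gripper_force': 0.0, 'gripper_width': 0.08557592699206365}
```

View pics/top0.png

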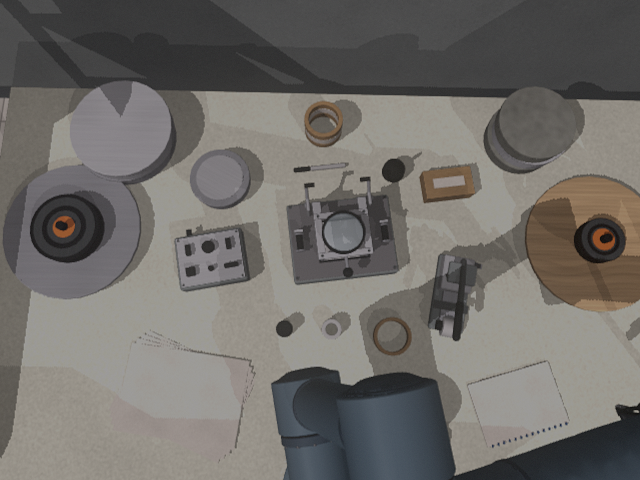

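View pics/side0.png

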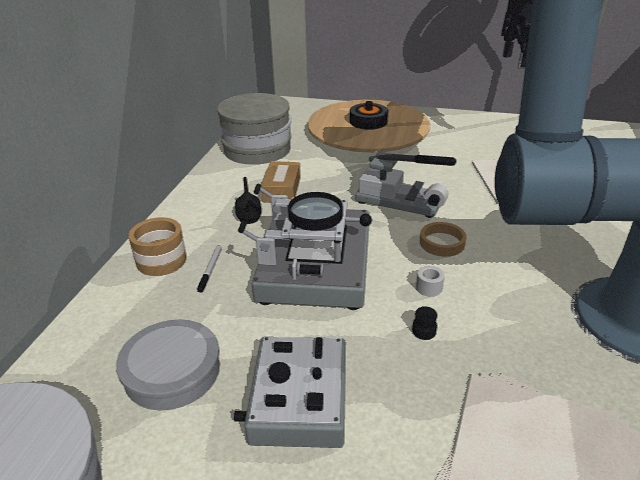

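The top picture has the console at about (212,258), the station at (343,240) with the knob at (348,271), and the splicer on the right. The console is on the robot's left. I'll enlarge both.

```bash
python3 - <<'E'
import cv2,numpy as np
a=cv2.imread("pics/top0.png")
A=cv2.resize(a[215:305,165:260],None,fx=4,fy=4,interpolation=cv2.INTER_CUBIC)
B=cv2.resize(a[170:290,280:410],None,fx=3,fy=3,interpolation=cv2.INTER_CUBIC)
cv2.imwrite("pics/crop1.png",np.hstack([A,B]))if A.shape[0]==B.shape[0] else print(A.shape,B.shape)
E
```

```text
(no output)
```

View pics/crop1.png

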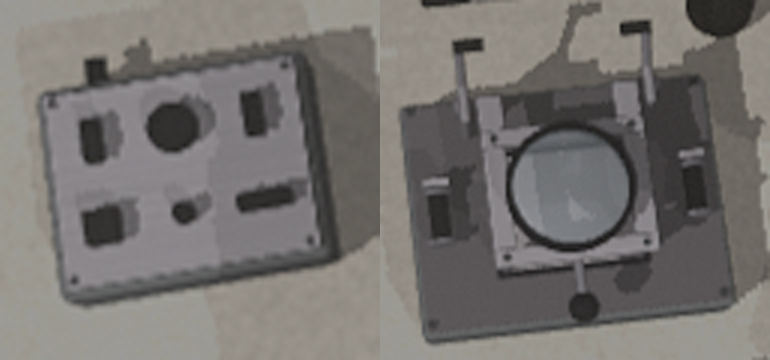

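The crop shows all six keys, with stop at (208,246.8), lamp (190.8,271.5) and lock (231.3,264.8). The knob is at (348,272). I'll fit the poses from these points.

```bash
cat > h.py <<'E'
import numpy as np
from station import r
from scipy.spatial.transform import Rotation as R
def ray(n,u,v,z):
    c=r.get_calibration(n); d=R.from_quat(c['rotation']).apply([(u-c['cx'])/c['fx'],-(v-c['cy'])/c['fy'],-1])
    p=c['position']; return p+d*(z-p[2])/d[2]
def proj(n,P):
    c=r.get_calibration(n); q=R.from_quat(c['rotation']).inv().apply(np.asarray(P)-c['position'])
    return np.array([c['cx']+c['fx']*q[0]/-q[2], c['cy']+c['fy']*q[1]/q[2]])
def fit(m,w):
    m,w=np.array(m),np.array(w); a=m-m.mean(0); b=w-w.mean(0)
    th=np.arctan2((a[:,0]*b[:,1]-a[:,1]*b[:,0]).sum(),(a*b).sum()); M=np.array([[np.cos(th),-np.sin(th)],[np.sin(th),np.cos(th)]])
    t=w.mean(0)-M@m.mean(0); return th,t,np.round(1000*(m@M.T+t-w),1)
E
python3 - <<'E'
from h import *
f=lambda L,z,ox,oy,s,x0:[ray("top",(u-x0+.5)/s-.5+ox,(v+.5)/s-.5+oy,z)[:2] for u,v in L]
K=f([(93,139),(172,127),(256,113),(103,226),(184,211),(265,199)],.065,165,215,4,0)
m=[(.027,.05),(.027,0),(.027,-.05),(-.027,.05),(-.027,0),(-.027,-.05)]
print(fit(m,K))
D=f([(401,106),(706,77),(733,303),(430,341)],.057,280,170,3,380)
th,t,e=fit([(.1,.13),(.1,-.13),(-.1,-.13),(-.1,.13)],D);print(th,t,e)
print("knob",f([(584,306)],.113,280,170,3,380), "from deck",t-.095*np.array([np.cos(th),np.sin(th)]))
s=r.sense();print(R.from_quat(s['eef_rot']).as_matrix().round(3))
th,t,_=fit(m,K)
for k,i in zip(("stop","lamp","lock"),(1,3,5)): 
    p=t+np.array([[np.cos(th),-np.sin(th)],[np.sin(th),np.cos(th)]])@m[i]; print(k,p,"side px",proj("side",[*p,.067]))
E
```

```text
(np.float64(0.18714828801018896), array([0.53360433, 0.300428  ]), array([[-0.2,  0.2],
       [ 0.5, -0.9],
       [-0.2,  1.1],
       [ 0.4,  0.2],
       [-0.7, -0.2],
       [ 0.1, -0.3]]))
0.13458542604593213 [ 0.59028603 -0.02479832] [[ 0.2  1.2]
 [ 3.7 -0.4]
 [-3.  -5.8]
 [-0.8  5. ]]
knob [array([ 0.49865892, -0.03605909])] from deck [ 0.49614511 -0.03754537]
[[ 0.931  0.365 -0.   ]
 [ 0.365 -0.931  0.002]
 [ 0.    -0.002 -1.   ]]
stop [0.56013288 0.30545156] side px [278.13765158 367.33960952]
lamp [0.4977729  0.34453138] side px [313.2906732 396.5108452]
lock [0.51637867 0.2462775 ] side px [317.72077793 343.10512118]
```

Fit residuals are about 1 mm for the console. I'll start by turning to the console yaw, closing the fingers and heading for the stop key.

```bash
python3 -m jog '[{"turn":5.35,"fingers":-1},{"turn":5.35,"fingers":-1},{"tx":0.0174,"ty":-0.0298},{"tx":0.0174,"ty":-0.0298},{"tx":0.0174,"ty":-0.0298},{"tx":0.0174,"ty":-0.0298},{"tx":0.0174,"ty":-0.0298},{"tx":0.0174,"ty":-0.0298},{"tx":0.0174,"ty":-0.0298},{"tx":0.0174,"ty":-0.0298},{"tx":0.0174,"ty":-0.0298},{"tx":0.0174,"ty":-0.0298},{"tx":0.0174,"ty":-0.0298},{"tx":0.0174,"ty":-0.0298},{"tx":0.0174,"ty":-0.0298},{"tx":0.0174,"ty":-0.0298}]' 40
python3 -m jog '[{"tx":0.0174,"ty":-0.0298,"fingers":-1},{"tx":0.0174,"ty":-0.0298},{"tx":0.0174,"ty":-0.0298},{"tx":0.0174,"ty":-0.0298},{"tx":0.0174,"ty":-0.0298},{"tx":0.0174,"ty":-0.0298},{"tx":0.0174,"ty":-0.0298},{"tx":0.0174,"ty":-0.0298},{"tx":0.0174,"ty":-0.0298},{"tx":0.0174,"ty":-0.0298},{"tx":0.0174,"ty":-0.0298},{"tx":0.0174,"ty":-0.0298},{"tx":0.0174,"ty":-0.0298},{"tx":0.0174,"ty":-0.0298},{},{}]'
python3 - <<'E'
from h import *
s=r.sense();M=R.from_quat(s['eef_rot']).as_matrix();print(M.round(3), M.T@(np.array([.560,.3055,.12])-s['tool_pos']))
E
```

```text
[[ 0.931  0.365 -0.   ]
 [ 0.365 -0.931  0.002]
 [ 0.    -0.002 -1.   ]] [ 0.63273877 -0.72924385  0.1367341 ]invalid input
invalid input
```

```bash
python3 -m jog '[{"tx":0,"ty":0,"tz":0,"turn":5.35,"fingers":-1},{"tx":0,"ty":0,"tz":0,"turn":5.35,"fingers":-1}]' 40
```

```text
time: 0.27
tool_pos: [0.2373, -0.6048, 0.2556]
eef_rot: [0.996, 0.091, -0.0, -0.001]
ft_force: [-0.4, -0.6, 0.3]
gripper_width: 0.0641
gripper_force: 0.0
```

```bash
python3 -m jog '[{"tx":0.0174,"ty":-0.0298,"tz":0,"turn":0,"fingers":-1},{"tx":0.0174,"ty":-0.0298,"tz":0,"turn":0,"fingers":-1},{"tx":0.0174,"ty":-0.0298,"tz":0,"turn":0,"fingers":-1},{"tx":0.0174,"ty":-0.0298,"tz":0,"turn":0,"fingers":-1},{"tx":0.0174,"ty":-0.0298,"tz":0,"turn":0,"fingers":-1},{"tx":0.0174,"ty":-0.0298,"tz":0,"turn":0,"fingers":-1},{"tx":0.0174,"ty":-0.0298,"tz":0,"turn":0,"fingers":-1},{"tx":0.0174,"ty":-0.0298,"tz":0,"turn":0,"fingers":-1},{"tx":0.0174,"ty":-0.0298,"tz":0,"turn":0,"fingers":-1},{"tx":0.0174,"ty":-0.0298,"tz":0,"turn":0,"fingers":-1},{"tx":0.0174,"ty":-0.0298,"tz":0,"turn":0,"fingers":-1},{"tx":0.0174,"ty":-0.0298,"tz":0,"turn":0,"fingers":-1},{"tx":0.0174,"ty":-0.0298,"tz":0,"turn":0,"fingers":-1},{"tx":0.0174,"ty":-0.0298,"tz":0,"turn":0,"fingers":-1}]'
python3 -m jog '[{"tx":0.0174,"ty":-0.0298,"tz":0,"turn":0,"fingers":-1},{"tx":0.0174,"ty":-0.0298,"tz":0,"turn":0,"fingers":-1},{"tx":0.0174,"ty":-0.0298,"tz":0,"turn":0,"fingers":-1},{"tx":0.0174,"ty":-0.0298,"tz":0,"turn":0,"fingers":-1},{"tx":0.0174,"ty":-0.0298,"tz":0,"turn":0,"fingers":-1},{"tx":0.0174,"ty":-0.0298,"tz":0,"turn":0,"fingers":-1},{"tx":0.0174,"ty":-0.0298,"tz":0,"turn":0,"fingers":-1},{"tx":0.0174,"ty":-0.0298,"tz":0,"turn":0,"fingers":-1},{"tx":0.0174,"ty":-0.0298,"tz":0,"turn":0,"fingers":-1},{"tx":0.0174,"ty":-0.0298,"tz":0,"turn":0,"fingers":-1},{"tx":0.0174,"ty":-0.0298,"tz":0,"turn":0,"fingers":-1},{"tx":0.0174,"ty":-0.0298,"tz":0,"turn":0,"fingers":-1},{"tx":0.0174,"ty":-0.0298,"tz":0,"turn":0,"fingers":-1},{"tx":0.0174,"ty":-0.0298,"tz":0,"turn":0,"fingers":-1},{"tx":0,"ty":0,"tz":0,"turn":0,"fingers":-1},{"tx":0,"ty":0,"tz":0,"turn":0,"fingers":-1}]'
python3 - <<'E'
from h import *
s=r.sense();M=R.from_quat(s['eef_rot']).as_matrix();print(M.round(3), M.T@(np.array([.560,.3055,.105])-s['tool_pos']))
E
```

```text
time: 1.43
tool_pos: [0.3991, -0.1482, 0.256]
eef_rot: [0.996, 0.093, -0.0, -0.0]
ft_force: [0.4, -0.3, 0.4]
gripper_width: -0.0002
gripper_force: 0.0
time: 2.77
tool_pos: [0.5606, 0.3065, 0.2552]
eef_rot: [0.996, 0.095, -0.001, 0.0]
ft_force: [0.0, -0.7, -0.3]
gripper_width: 0.0001
gripper_force: 0.0
[[ 0.982  0.188 -0.002]
 [ 0.188 -0.982 -0.001]
 [-0.002  0.    -1.   ]] [-0.00051488  0.00082703  0.15019683]
```

```bash
python3 -m jog '[{"tx":0,"ty":0.0008,"tz":0.035,"turn":0,"fingers":-1},{"tx":0,"ty":0,"tz":0.035,"turn":0,"fingers":-1},{"tx":0,"ty":0,"tz":0.035,"turn":0,"fingers":-1},{"tx":0,"ty":0,"tz":0.030,"turn":0,"fingers":-1},{"tx":0,"ty":0,"tz":0.015,"turn":0,"fingers":-1},{"tx":0,"ty":0,"tz":0,"turn":0,"fingers":-1},{"tx":0,"ty":0,"tz":0,"turn":0,"fingers":-1}]'
python3 - <<'E'
from h import *
import cv2
a=r.grab_frame("side")[:,:,::-1]; b=r.grab_frame("top")[:,:,::-1]
A=cv2.resize(a[250:450,190:390],None,fx=2,fy=2,interpolation=cv2.INTER_CUBIC)
B=cv2.resize(b[200:300,160:260],None,fx=4,fy=4,interpolation=cv2.INTER_CUBIC)
cv2.imwrite("pics/c2.png",np.hstack([A,B])); print(proj("side",[.56,.3055,.08]))
E
```

```text
time: 3.35
tool_pos: [0.5611, 0.3039, 0.1066]
eef_rot: [0.996, 0.093, -0.0, 0.0]
ft_force: [-0.4, 0.1, 1.3]
gripper_width: 0.0002
gripper_force: 0.0
[277.65663682 361.1310405 ]
```

View pics/c2.png

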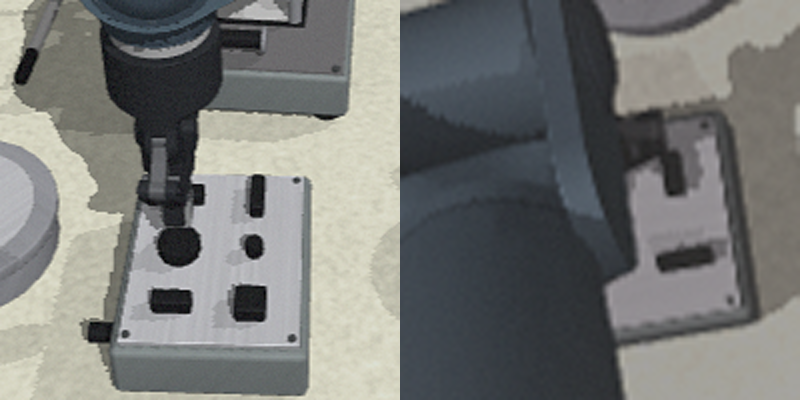

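The fingertip is at (277,362) in the side image, right above the stop key, as predicted. I'll press in steps and watch the force.

```bash
python3 -m jog '[{"tx":0,"ty":-0.0008,"tz":0.008,"turn":0,"fingers":-1},{"tx":0,"ty":0,"tz":0.005,"turn":0,"fingers":-1},{"tx":0,"ty":0,"tz":0.002,"turn":0,"fingers":-1},{"tx":0,"ty":0,"tz":0,"turn":0,"fingers":-1},{"tx":0,"ty":0,"tz":0,"turn":0,"fingers":-1}]'
python3 -m jog '[{"tx":0,"ty":0,"tz":0.002,"turn":0,"fingers":-1},{"tx":0,"ty":0,"tz":0,"turn":0,"fingers":-1},{"tx":0,"ty":0,"tz":0,"turn":0,"fingers":-1}]'
```

```text
time: 3.87
tool_pos: [0.5609, 0.3054, 0.0916]
eef_rot: [0.996, 0.093, -0.0, 0.0]
ft_force: [-0.1, -0.1, 0.9]
gripper_width: 0.0002
gripper_force: 0.8
time: 4.12
tool_pos: [0.5611, 0.3055, 0.0897]
eef_rot: [0.996, 0.093, 0.0, -0.0]
ft_force: [-0.6, -0.6, 3.1]
gripper_width: 0.0004
gripper_force: 1.5
```

```bash
python3 -m jog '[{"tx":0,"ty":0,"tz":0.002,"turn":0,"fingers":-1},{"tx":0,"ty":0,"tz":0.0015,"turn":0,"fingers":-1},{"tx":0,"ty":0,"tz":0,"turn":0,"fingers":-1},{"tx":0,"ty":0,"tz":0,"turn":0,"fingers":-1}]'
python3 -m jog '[{"tx":0,"ty":0,"tz":0.0005,"turn":0,"fingers":-1},{"tx":0,"ty":0,"tz":0.0005,"turn":0,"fingers":-1},{"tx":0,"ty":0,"tz":0,"turn":0,"fingers":-1},{"tx":0,"ty":0,"tz":0,"turn":0,"fingers":-1}]'
```

```text
time: 4.45
tool_pos: [0.5612, 0.3055, 0.087]
eef_rot: [0.996, 0.093, 0.0, -0.0]
ft_force: [-3.4, -1.0, 8.3]
gripper_width: 0.0003
gripper_force: 4.6
time: 4.78
tool_pos: [0.5613, 0.3055, 0.0869]
eef_rot: [0.996, 0.094, 0.0, 0.0]
ft_force: [-5.6, -2.2, 14.4]
gripper_width: -0.0001
gripper_force: 7.1
```

Stop bottomed out at 14 N. Now release and press lamp: 54 mm back, 50 mm left.

```bash
python3 -m jog '[{"tx":0,"ty":0,"tz":-0.02,"turn":0,"fingers":-1},{"tx":0,"ty":0,"tz":-0.02,"turn":0,"fingers":-1},{"tx":-0.018,"ty":-0.0167,"tz":0,"turn":0,"fingers":-1},{"tx":-0.019,"ty":-0.0167,"tz":0,"turn":0,"fingers":-1},{"tx":-0.018,"ty":-0.0167,"tz":0,"turn":0,"fingers":-1},{"tx":0,"ty":0,"tz":0,"turn":0,"fingers":-1},{"tx":0,"ty":0,"tz":0.02,"turn":0,"fingers":-1},{"tx":0,"ty":0,"tz":0.01,"turn":0,"fingers":-1},{"tx":0,"ty":0,"tz":0,"turn":0,"fingers":-1},{"tx":0,"ty":0,"tz":0,"turn":0,"fingers":-1}]'
```

```text
time: 5.62
tool_pos: [0.4973, 0.3437, 0.0937]
eef_rot: [0.996, 0.093, -0.001, 0.0]
ft_force: [0.0, -0.1, 0.3]
gripper_width: 0.0001
gripper_force: 0.0
```

```bash
python3 -m jog '[{"tx":0,"ty":0,"tz":0.003,"turn":0,"fingers":-1},{"tx":0,"ty":0,"tz":0.003,"turn":0,"fingers":-1},{"tx":0,"ty":0,"tz":0.0015,"turn":0,"fingers":-1},{"tx":0,"ty":0,"tz":0,"turn":0,"fingers":-1},{"tx":0,"ty":0,"tz":0,"turn":0,"fingers":-1}]'
python3 -m jog '[{"tx":0,"ty":0,"tz":0.0008,"turn":0,"fingers":-1},{"tx":0,"ty":0,"tz":0,"turn":0,"fingers":-1},{"tx":0,"ty":0,"tz":0,"turn":0,"fingers":-1}]'
```

```text
time: 6.03
tool_pos: [0.4985, 0.3443, 0.0882]
eef_rot: [0.996, 0.093, 0.001, -0.0]
ft_force: [1.1, -1.8, 5.4]
gripper_width: 0.0001
gripper_force: 2.0
time: 6.28
tool_pos: [0.4984, 0.3444, 0.0872]
eef_rot: [0.996, 0.093, 0.001, -0.0]
ft_force: [3.7, -2.1, 4.4]
gripper_width: 0.0004
gripper_force: 2.3
```

```bash
python3 -m jog '[{"tx":0,"ty":0,"tz":0.001,"turn":0,"fingers":-1},{"tx":0,"ty":0,"tz":0.0007,"turn":0,"fingers":-1},{"tx":0,"ty":0,"tz":0,"turn":0,"fingers":-1},{"tx":0,"ty":0,"tz":0,"turn":0,"fingers":-1}]'
```

```text
time: 6.62
tool_pos: [0.4985, 0.3444, 0.0869]
eef_rot: [0.996, 0.094, 0.001, 0.0]
ft_force: [-1.0, -4.7, 14.5]
gripper_width: 0.0002
gripper_force: 7.0
```

Lamp is down too. Next is lock, 100 mm to the right.

```bash
python3 -m jog '[{"tx":0,"ty":0,"tz":-0.02,"turn":0,"fingers":-1},{"tx":0,"ty":0,"tz":-0.02,"turn":0,"fingers":-1},{"tx":0,"ty":0.025,"tz":0,"turn":0,"fingers":-1},{"tx":0,"ty":0.025,"tz":0,"turn":0,"fingers":-1},{"tx":0,"ty":0.025,"tz":0,"turn":0,"fingers":-1},{"tx":0,"ty":0.025,"tz":0,"turn":0,"fingers":-1},{"tx":0,"ty":0,"tz":0,"turn":0,"fingers":-1},{"tx":0,"ty":0,"tz":0.02,"turn":0,"fingers":-1},{"tx":0,"ty":0,"tz":0.01,"turn":0,"fingers":-1},{"tx":0,"ty":0,"tz":0,"turn":0,"fingers":-1},{"tx":0,"ty":0,"tz":0,"turn":0,"fingers":-1}]'
python3 -m jog '[{"tx":0,"ty":0,"tz":0.003,"turn":0,"fingers":-1},{"tx":0,"ty":0,"tz":0.003,"turn":0,"fingers":-1},{"tx":0,"ty":0,"tz":0.0025,"turn":0,"fingers":-1},{"tx":0,"ty":0,"tz":0.001,"turn":0,"fingers":-1},{"tx":0,"ty":0,"tz":0,"turn":0,"fingers":-1},{"tx":0,"ty":0,"tz":0,"turn":0,"fingers":-1}]'
```

```text
time: 7.53
tool_pos: [0.5149, 0.2464, 0.0936]
eef_rot: [0.996, 0.094, -0.002, 0.0]
ft_force: [0.3, 0.6, 0.6]
gripper_width: -0.0002
gripper_force: 0.0
time: 8.03
tool_pos: [0.5165, 0.2467, 0.087]
eef_rot: [0.996, 0.094, 0.0, -0.0]
ft_force: [-4.3, 1.0, 9.8]
gripper_width: 0.0002
gripper_force: 5.1
```

Lock is down. I'll lift, open the fingers, move over the knob and look.

```bash
python3 -m jog '[{"tx":0,"ty":0,"tz":-0.02,"turn":0,"fingers":-1},{"tx":0,"ty":0,"tz":-0.04,"turn":0,"fingers":-1},{"tx":0,"ty":0,"tz":-0.04,"turn":0,"fingers":0.4},{"tx":0,"ty":0,"tz":-0.04,"turn":0,"fingers":0.4},{"tx":-0.0089,"ty":0.0343,"tz":0,"turn":0,"fingers":0.4},{"tx":-0.0089,"ty":0.0343,"tz":0,"turn":0,"fingers":0.4},{"tx":-0.0089,"ty":0.0343,"tz":0,"turn":0,"fingers":0.4},{"tx":-0.0089,"ty":0.0343,"tz":0,"turn":0,"fingers":0.4},{"tx":-0.0089,"ty":0.0343,"tz":0,"turn":0,"fingers":0.4},{"tx":-0.0089,"ty":0.0343,"tz":0,"turn":0,"fingers":0.4},{"tx":-0.0089,"ty":0.0343,"tz":0,"turn":0,"fingers":0.4},{"tx":-0.0089,"ty":0.0343,"tz":0,"turn":0,"fingers":0.4},{"tx":0,"ty":0,"tz":0,"turn":3.3,"fingers":0.4},{"tx":0,"ty":0,"tz":0,"turn":0,"fingers":0.4},{"tx":0,"ty":0,"tz":0,"turn":0,"fingers":0.4}]'
python3 - <<'E'
from h import *
import cv2
a=cv2.imread("pics/side0.png")
cv2.imwrite("pics/c3.png",cv2.resize(a[170:310,240:390],None,fx=4,fy=4,interpolation=cv2.INTER_CUBIC))
for y in(.11,.135,.16):
  th=y;t=np.array([.4985,-.036])+.175*np.array([np.cos(th),np.sin(th)])
  print(y,"hinge",t,"lens centre",t-.082*np.array([np.cos(th),np.sin(th)]),"lens meas(top z.14)",ray("top",(571-380+.5)/3-.5+280,186.5/3-.5+170,.14))
  for s in(1,-1): print("cheek-out top",proj("side",[*(t+.079*s*np.array([-np.sin(th),np.cos(th)])),.114]))
print("knob side",proj("side",[.4985,-.036,.113]))
E
```

```text
time: 9.28
tool_pos: [0.4971, -0.0368, 0.2252]
eef_rot: [0.998, 0.065, 0.0, -0.0]
ft_force: [0.5, -0.2, -0.2]
gripper_width: 0.0594
gripper_force: 0.0
0.11 hinge [ 0.67244232 -0.0167888 ] lens centre [ 0.59093792 -0.02579062] lens meas(top z.14) [ 0.58816694 -0.02327185  0.14      ]
cheek-out top [262.06344842 237.0269804 ]
cheek-out top [279.25953435 192.20094018]
0.135 hinge [ 0.67190773 -0.0124467 ] lens centre [ 0.59065382 -0.0234831 ] lens meas(top z.14) [ 0.58816694 -0.02327185  0.14      ]
cheek-out top [262.65264964 238.49771696]
cheek-out top [277.88871396 193.25794355]
0.16 hinge [ 0.67126477 -0.00811931] lens centre [ 0.59031214 -0.02118341] lens meas(top z.14) [ 0.58816694 -0.02327185  0.14      ]
cheek-out top [263.31297361 239.96660507]
cheek-out top [276.55958849 194.33617459]
knob side [363.8770559  219.13371751]
```

View pics/c3.png

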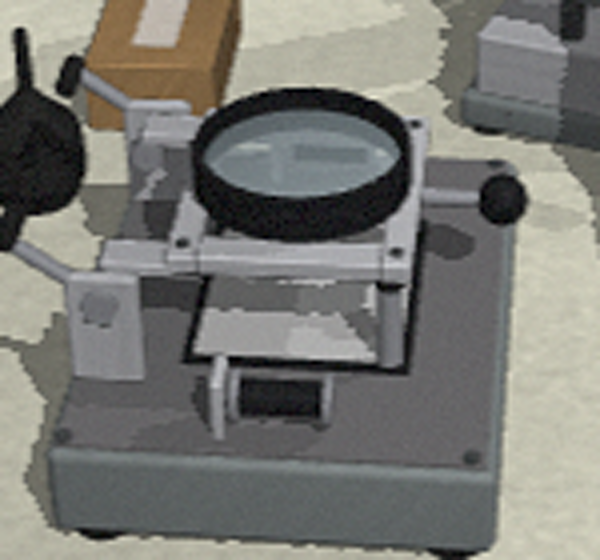

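The side view puts the knob at (365,220), i.e. x≈0.497, which is where the TCP now stands. I'll descend and close.

```bash
python3 -m jog '[{"tx":0,"ty":0,"tz":0.035,"turn":0,"fingers":0.4},{"tx":0,"ty":0,"tz":0.03,"turn":0,"fingers":0.4},{"tx":0,"ty":0,"tz":0.025,"turn":0,"fingers":0.4},{"tx":0,"ty":0,"tz":0.015,"turn":0,"fingers":0.4},{"tx":0,"ty":0,"tz":0,"turn":0,"fingers":0.4},{"tx":0,"ty":0,"tz":0,"turn":0,"fingers":0.4}]'
python3 -m jog '[{"tx":0,"ty":0,"tz":0,"turn":0,"fingers":-0.2},{"tx":0,"ty":0,"tz":0,"turn":0,"fingers":-0.4},{"tx":0,"ty":0,"tz":0,"turn":0,"fingers":-0.7},{"tx":0,"ty":0,"tz":0,"turn":0,"fingers":-1},{"tx":0,"ty":0,"tz":0,"turn":0,"fingers":-1},{"tx":0,"ty":0,"tz":0,"turn":0,"fingers":-1},{"tx":0,"ty":0,"tz":0,"turn":0,"fingers":-1},{"tx":0,"ty":0,"tz":0,"turn":0,"fingers":-1}]' 30
python3 - <<'E'
from h import *
import cv2
a=r.grab_frame("side")[:,:,::-1]
cv2.imwrite("pics/c4.png",cv2.resize(a[120:320,230:430],None,fx=3,fy=3,interpolation=cv2.INTER_CUBIC))
E
```

```text
time: 9.78
tool_pos: [0.4969, -0.0356, 0.1198]
eef_rot: [0.998, 0.066, -0.001, -0.0]
ft_force: [0.3, 0.5, 1.0]
gripper_width: 0.06
gripper_force: 0.0
time: 10.45
tool_pos: [0.4981, -0.0356, 0.1221]
eef_rot: [0.998, 0.064, 0.001, -0.001]
ft_force: [-1.5, 6.4, 6.4]
gripper_width: 0.0215
gripper_force: 29.1
```

View pics/c4.png

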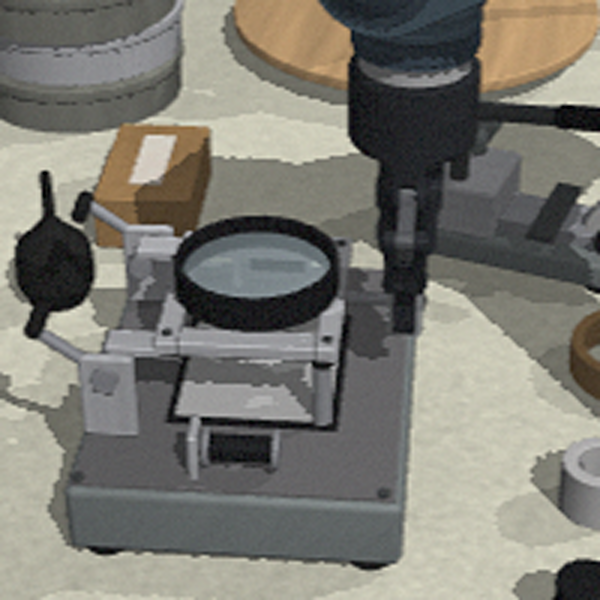

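The knob is pinched: width is 21.5 mm, grip 29 N, fingertips about the ball. I'll work out the arc steps.

```bash
python3 - <<'E'
import numpy as np
th=np.r_[np.linspace(0,1.2,25),1.24,1.28,1.305,1.329]
d=175*np.cos(th)-13*np.sin(th);h=175*np.sin(th)+13*np.cos(th)
for a,x,z in zip(th[1:],-np.diff(d),-np.diff(h)): print(round(a,3),x.round(1),z.round(1))
E
```

```text
0.05 0.9 -8.7
0.1 1.3 -8.7
0.15 1.7 -8.6
0.2 2.2 -8.5
0.25 2.6 -8.4
0.3 3.0 -8.2
0.35 3.4 -8.1
0.4 3.8 -7.9
0.45 4.2 -7.7
0.5 4.6 -7.5
0.55 4.9 -7.2
0.6 5.3 -7.0
0.65 5.6 -6.7
0.7 6.0 -6.4
0.75 6.3 -6.1
0.8 6.6 -5.8
0.85 6.9 -5.5
0.9 7.1 -5.1
0.95 7.4 -4.7
1.0 7.6 -4.4
1.05 7.8 -4.0
1.1 8.0 -3.6
1.15 8.2 -3.2
1.2 8.3 -2.8
1.24 6.8 -1.9
1.28 6.8 -1.6
1.305 4.3 -0.9
1.329 4.1 -0.8
```

```bash
python3 -m jog '[{"tx":0.0009,"ty":0,"tz":-0.0087,"turn":0,"fingers":-1},{"tx":0.0013,"ty":0,"tz":-0.0087,"turn":0,"fingers":-1},{"tx":0.0017,"ty":0,"tz":-0.0086,"turn":0,"fingers":-1},{"tx":0.0022,"ty":0,"tz":-0.0085,"turn":0,"fingers":-1},{"tx":0,"ty":0,"tz":0,"turn":0,"fingers":-1},{"tx":0,"ty":0,"tz":0,"turn":0,"fingers":-1}]'
python3 - <<'E'
from h import *
s=r.sense(); p=s['tool_pos']; print(p,s['ft_force'],s['gripper_width'],s['gripper_force'])
E
```

```text
time: 11.0
tool_pos: [0.5033, -0.0349, 0.1555]
eef_rot: [0.998, 0.065, 0.0, -0.001]
ft_force: [1.2, 5.1, -3.5]
gripper_width: 0.022
gripper_force: 29.5
[ 0.50328904 -0.03485461  0.15545478] [ 1.21421223  5.09925689 -3.47845141] 0.021999014763180256 29.489851891994476
```

It follows the arc. I'll continue, easing the small side force.

```bash
python3 -m jog '[{"tx":0.0026,"ty":-0.0005,"tz":-0.0084,"turn":0,"fingers":-1},{"tx":0.0030,"ty":-0.0005,"tz":-0.0082,"turn":0,"fingers":-1},{"tx":0.0034,"ty":0,"tz":-0.0081,"turn":0,"fingers":-1},{"tx":0.0038,"ty":0,"tz":-0.0079,"turn":0,"fingers":-1},{"tx":0.0042,"ty":0,"tz":-0.0077,"turn":0,"fingers":-1},{"tx":0.0046,"ty":0,"tz":-0.0075,"turn":0,"fingers":-1},{"tx":0,"ty":0,"tz":0,"turn":0,"fingers":-1},{"tx":0,"ty":0,"tz":0,"turn":0,"fingers":-1},{"tx":0,"ty":0,"tz":0,"turn":0,"fingers":-1}]'
python3 -m jog '[{"tx":0.0049,"ty":0,"tz":-0.0072,"turn":0,"fingers":-1},{"tx":0.0053,"ty":0,"tz":-0.0070,"turn":0,"fingers":-1},{"tx":0.0056,"ty":0,"tz":-0.0067,"turn":0,"fingers":-1},{"tx":0.0060,"ty":0,"tz":-0.0064,"turn":0,"fingers":-1},{"tx":0.0063,"ty":0,"tz":-0.0061,"turn":0,"fingers":-1},{"tx":0.0066,"ty":0,"tz":-0.0058,"turn":0,"fingers":-1},{"tx":0,"ty":0,"tz":0,"turn":0,"fingers":-1},{"tx":0,"ty":0,"tz":0,"turn":0,"fingers":-1}]'
```

```text
time: 11.75
tool_pos: [0.5247, -0.0319, 0.2031]
eef_rot: [0.998, 0.065, -0.0, -0.0]
ft_force: [-2.2, 5.2, -1.7]
gripper_width: 0.0213
gripper_force: 29.7
time: 12.42
tool_pos: [0.5602, -0.027, 0.2433]
eef_rot: [0.998, 0.065, 0.001, -0.001]
ft_force: [-1.5, 5.7, -1.3]
gripper_width: 0.0221
gripper_force: 30.2
```

```bash
python3 -m jog '[{"tx":0.0069,"ty":0,"tz":-0.0055,"turn":0,"fingers":-1},{"tx":0.0071,"ty":0,"tz":-0.0051,"turn":0,"fingers":-1},{"tx":0.0074,"ty":0,"tz":-0.0047,"turn":0,"fingers":-1},{"tx":0.0076,"ty":0,"tz":-0.0044,"turn":0,"fingers":-1},{"tx":0.0078,"ty":0,"tz":-0.0040,"turn":0,"fingers":-1},{"tx":0.0080,"ty":0,"tz":-0.0036,"turn":0,"fingers":-1},{"tx":0.0082,"ty":0,"tz":-0.0032,"turn":0,"fingers":-1},{"tx":0.0083,"ty":0,"tz":-0.0028,"turn":0,"fingers":-1},{"tx":0,"ty":0,"tz":0,"turn":0,"fingers":-1},{"tx":0,"ty":0,"tz":0,"turn":0,"fingers":-1},{"tx":0,"ty":0,"tz":0,"turn":0,"fingers":-1}]'
python3 - <<'E'
from h import *
import cv2
a=r.grab_frame("side")[:,:,::-1]; cv2.imwrite("pics/side5.png",a)
cv2.imwrite("pics/c5.png",cv2.resize(a[80:280,220:420],None,fx=3,fy=3,interpolation=cv2.INTER_CUBIC))
E
```

```text
time: 13.33
tool_pos: [0.6207, -0.0187, 0.2765]
eef_rot: [0.998, 0.065, 0.001, -0.001]
ft_force: [-1.7, 6.4, -0.6]
gripper_width: 0.0219
gripper_force: 30.9
```

View pics/c5.png

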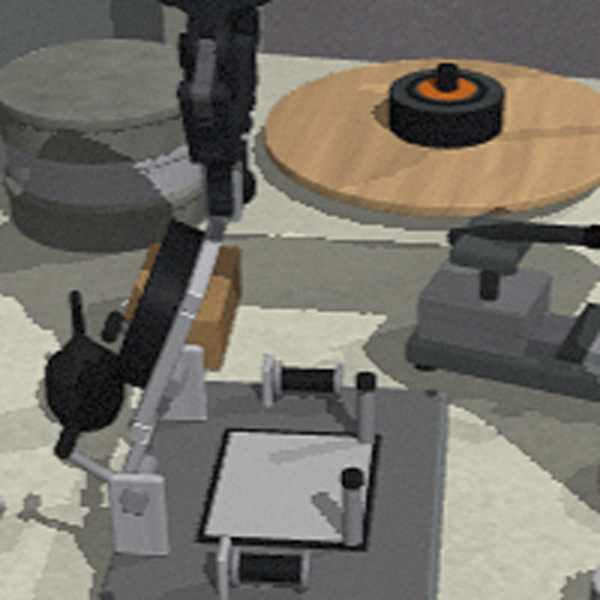

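The flap is up near 1.2 rad with its frame leaning as expected, from (145,440) to (220,225) in the crop. The lens is on the far side, clear of the fingers. Now the last bit, slowly, to the balance point.

```bash
python3 -m jog '[{"tx":0.0052,"ty":0,"tz":-0.0016,"turn":0,"fingers":-1},{"tx":0.0050,"ty":0,"tz":-0.0013,"turn":0,"fingers":-1},{"tx":0.0045,"ty":0,"tz":-0.0010,"turn":0,"fingers":-1},{"tx":0.0035,"ty":0,"tz":-0.0007,"turn":0,"fingers":-1},{"tx":0.0025,"ty":0,"tz":-0.0004,"turn":0,"fingers":-1},{"tx":0.0013,"ty":0,"tz":-0.0002,"turn":0,"fingers":-1},{"tx":0,"ty":0,"tz":0,"turn":0,"fingers":-1},{"tx":0,"ty":0,"tz":0,"turn":0,"fingers":-1},{"tx":0,"ty":0,"tz":0,"turn":0,"fingers":-1},{"tx":0,"ty":0,"tz":0,"turn":0,"fingers":-1},{"tx":0,"ty":0,"tz":0,"turn":0,"fingers":-1},{"tx":0,"ty":0,"tz":0,"turn":0,"fingers":-1}]'
python3 - <<'E'
from h import *
import cv2
a=r.grab_frame("side")[:,:,::-1]
d=np.array([.99156,.1296]); s=r.sense()
print("travel along station x",(s['tool_pos'][:2]-[.4981,-.0356])@d, s['gripper_force'])
a=cv2.resize(a[80:280,220:420],None,fx=3,fy=3,interpolation=cv2.INTER_CUBIC)
# near frame edge (y=+65mm), bottom face line, from 27 to 137 mm along, drawn for 1.25/1.33/1.41
for th,c in((1.249,(255,0,0)),(1.329,(0,255,0)),(1.409,(0,0,255))):
    P=[]
    for l in(.02,.137):
        al,up=l,.013; x=-al*np.cos(th)+up*np.sin(th); z=.1+al*np.sin(th)+up*np.cos(th)
        w=np.array([.6704,-.0138])+x*d+.065*np.array([-d[1],d[0]]); P.append(tuple(int(v) for v in (proj("side",[*w,z])-[220,80])*3))
    cv2.line(a,*P,c,1)
cv2.imwrite("pics/c6.png",a)
E
```

```text
time: 14.38
tool_pos: [0.6425, -0.0157, 0.2819]
eef_rot: [0.998, 0.065, 0.001, -0.001]
ft_force: [-2.5, 7.2, 0.5]
gripper_width: 0.0218
gripper_force: 31.0
travel along station x 0.1457424813151206 31.04647010564804
```

View pics/c6.png

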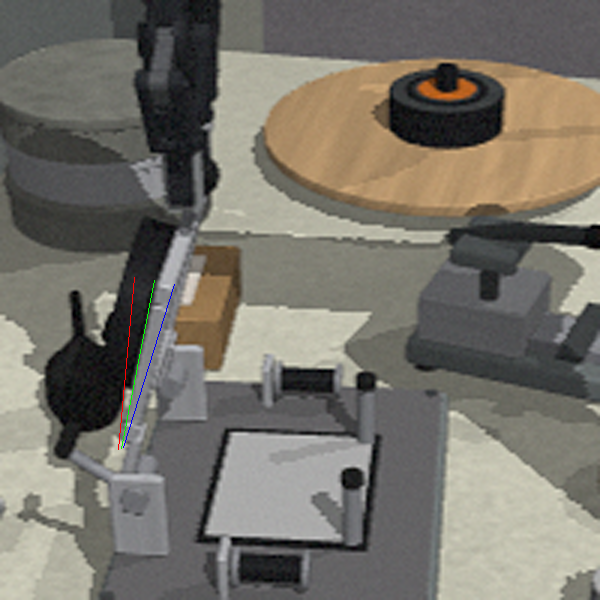

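The overlay covers the edge, so the frame's actual slope isn't clear. I'll take a closer crop.

```bash
python3 - <<'E'
from h import *
import cv2
a=r.grab_frame("side")[:,:,::-1]
d=np.array([.99156,.1296])
x0,y0,s=240,125,6
a=cv2.resize(a[y0:y0+100,x0:x0+70],None,fx=s,fy=s,interpolation=cv2.INTER_CUBIC); b=a.copy()
for th,c in((1.249,(255,0,0)),(1.329,(0,255,0)),(1.409,(0,0,255))):
    for up in (.008,.018):
      for sy in(.065,-.065):
        for l in(.027,.137):
          x=-l*np.cos(th)+up*np.sin(th); z=.1+l*np.sin(th)+up*np.cos(th)
          w=np.array([.6704,-.0138])+x*d+sy*np.array([-d[1],d[0]]); p=(proj("side",[*w,z])+.5-[x0,y0])*s
          cv2.circle(b,tuple(int(v) for v in p),3,c,-1)
cv2.imwrite("pics/c7.png",np.hstack([b,np.zeros((600,0,3),np.uint8)]) if 0 else np.hstack([a[:, :380],b]))
E
```

```text
(no output)
```

View pics/c7.png

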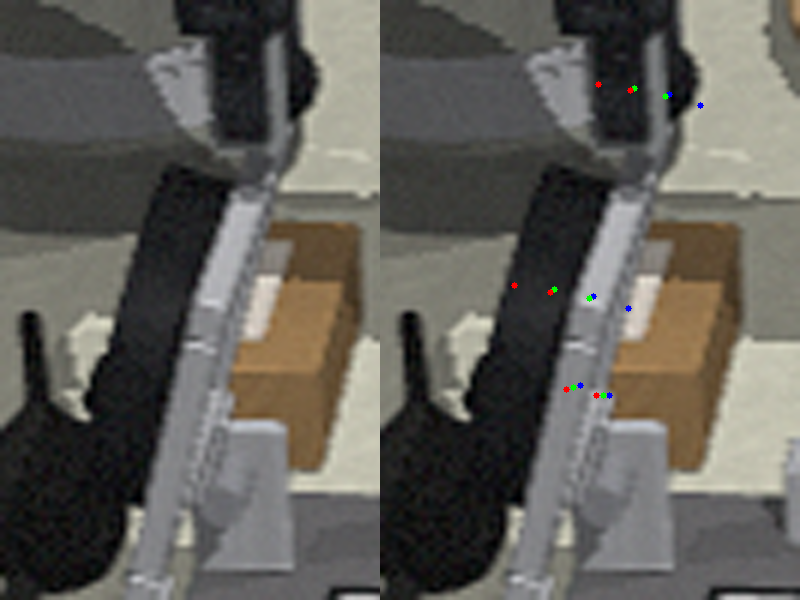

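```bash
python3 - <<'E'
from h import *
from scipy.optimize import least_squares
d=np.array([.99156,.1296]);n=np.array([-d[1],d[0]])
def pt(th,dx,l,up,sy):
    x=-l*np.cos(th)+up*np.sin(th)+dx; z=.1+l*np.sin(th)+up*np.cos(th)
    return ((proj("side",[*(np.array([.6704,-.0138])+x*d+sy*n),z])+.5-[240,125])*6)
for th in(1.25,1.29,1.33):
    print(th,*[pt(th,0,l,up,sy).round() for l,up,sy in((.137,.018,.065),(.137,.008,.065),(.027,.018,.065),(.137,.018,-.065),(.137,.008,-.065),(.175,.013,0),(.133,.040,0))])
# shut check in side0: full px
for q in((.137,.018,.065),(.137,.018,-.065),(.027,.018,.065),(.175,.013,0)): print("shut px",(pt(0,0,*q)/6+[240,125]-[240,170])*4)
E
```

```text
1.25 [213. 296.] [248. 308.] [120. 605.] [289.  95.] [320. 105.] [304.  83.] [178. 178.]
1.29 [194. 293.] [228. 303.] [116. 606.] [271.  91.] [303. 101.] [280.  77.] [159. 177.]
1.33 [174. 289.] [209. 299.] [112. 607.] [254.  89.] [285.  97.] [256.  72.] [140. 177.]
shut px [407.84766705 264.9308055 ]
shut px [429.88434768 113.64137933]
shut px [161.18948703 252.41131983]
shut px [501.14710383 198.39608465]
```

The near corner, mid strip and knob edge all put the flap at about 1.29 rad. That is inside tolerance but 0.04 short, so I'll nudge 5 mm onward and check.

```bash
python3 -m jog '[{"tx":0.002,"ty":0,"tz":-0.0004,"turn":0,"fingers":-1},{"tx":0.002,"ty":0,"tz":-0.0003,"turn":0,"fingers":-1},{"tx":0.0015,"ty":0,"tz":-0.0002,"turn":0,"fingers":-1},{"tx":0,"ty":0,"tz":0,"turn":0,"fingers":-1},{"tx":0,"ty":0,"tz":0,"turn":0,"fingers":-1},{"tx":0,"ty":0,"tz":0,"turn":0,"fingers":-1},{"tx":0,"ty":0,"tz":0,"turn":0,"fingers":-1},{"tx":0,"ty":0,"tz":0,"turn":0,"fingers":-1},{"tx":0,"ty":0,"tz":0,"turn":0,"fingers":-1}]'
python3 - <<'E'
from h import *
import cv2
x0,y0,s=240,125,6
a=r.grab_frame("side")[:,:,::-1]; b=r.grab_frame("side")[:,:,::-1]
a=cv2.resize(a[y0:y0+100,x0:x0+66],None,fx=s,fy=s,interpolation=cv2.INTER_CUBIC)
cv2.imwrite("pics/c8.png",a); print(np.abs(b.astype(int)).mean())
E
```

```text
time: 15.23
tool_pos: [0.648, -0.0149, 0.2829]
eef_rot: [0.998, 0.065, 0.001, -0.001]
ft_force: [-1.7, 7.8, 0.4]
gripper_width: 0.0216
gripper_force: 31.1
129.98892686631945
```

View pics/c8.png

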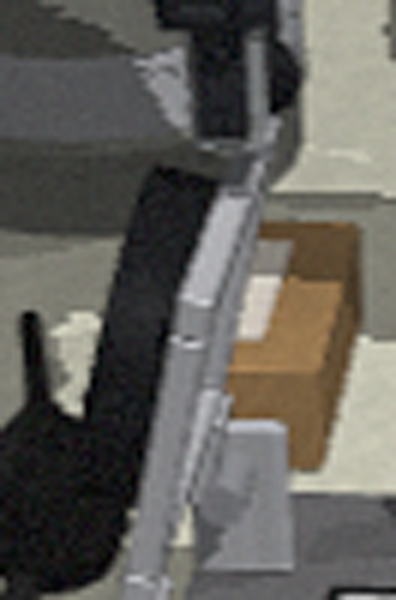

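The near frame corner is now at (180,297) to (213,305) and the knob's edge at x≈299. That gives about 1.32 rad, and the flap is still gripped at 31 N, so I'm handing in.

```bash
python3 -c "
from station import r
print(r.close_job())"
```

```text
the job is handed in; nothing more can be done
None
```

I pressed stop, lamp and lock in that order, each right down and let up, and swung the flap to about 1.32 rad by the side camera (balance is 1.329). It is held there by its knob at about 31 N, and I handed the job in; no verdict came back.

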